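# Fish the rolling pin out of its half-covered box

### The job

The wooden rolling pin lies in the half-covered wooden box and is longer than the box's opening. Tip it up, draw it out slantwise through the opening, and finish while still holding it, level and steady, about a hand's breadth above the middle of the pastry board, touching nothing else. Leave the apples, the jar and the mug where they stand.

Things in the scene. Friction and masses are not known exactly. Their poses are not given: they have to be found in the camera images.
- pin: Loose plain wooden rolling pin without handles, 310 long, 30 diameter (last 35 at each end taper to 20 mm), about 160 g. Origin mid-length on its axis; x axis along it, from its open end to its hidden end; may be turned about x. At the start it lies level on two low rails on the box's middle line, along the box's x, axis 28 mm above the worktop.
- pin_near (a point): Centre of the pin's end face at its -x end, which at the start is the end in the open part of the box (towards the robot).
- pin_far (a point): Centre of the pin's end face at its +x end, which at the start is the end hidden under the box's cover (away from the robot).
- box: Wooden box fixed to the worktop, 346 (its x) by 170 (its y) mm outside, walls and floor 10 thick. Origin at centre of underside, z up, x within 0.3 rad of world x (away from robot). A fixed cover closes its far (+x) end; the rest is open above, 231 by 150 mm, with side walls 54 high and a near (-x) end wall 76 high. Two 6 mm rails under the pin, within its width, stop it rolling.
- cover_edge (a point): Middle of the lower edge of the cover's free edge: x = 68, z = 82 mm in the box's frame. The cover reaches from x = 68 to 173, underside at z = 82, top at 90; below it the space is walled on the other three sides.
- wall_top (a point): Middle of the near end wall's top: x = -168, z = 76 mm in the box's frame. The wall spans x = -173 to -163.
- board: Flat plank pastry board fixed to the worktop beside the box (left or right of it), 300 (its x) by 180 (its y) by 18 mm thick. Origin at the centre of its underside, z up.
- apple_a: Larger whole apple, 76 mm wide, 65 mm high, with a stem to 79 mm, loose bystander at the robot's right. Origin at the centre of its underside.
- apple_b: Smaller whole apple, 68 mm wide, 59 mm high, with a stem to 71 mm, loose bystander at the robot's left. Origin at the centre of its underside.
- jar: Closed glass jar, 72 mm wide, 100 mm high, loose bystander at the robot's left. Origin at the centre of its underside.
- mug: White mug, 80 mm wide with a handle at its +y side, 90 mm high, loose bystander at the robot's right. Origin at the centre of its underside.

How it is judged (in metres and radians):
On the way:
1. the pin is on the slant: its near end has risen to the end wall's top while its far end is still under the cover (z of pin_near in the frame of box above 0.07 m and x of pin_far in the frame of box above 0.07 m and z of pin_far in the frame of box below 0.08 m), for 0.1 s.
At the end, for the whole second after the job is handed in: The fingers hold the pin (more than 1 N); its middle is within 40 mm, seen from above, of the board's middle; both ends are 60 to 250 mm above the worktop; it is level within 12 degrees, still (under 30 mm/s), and touches neither the box, the board nor any bystander (horizontal distance between pin and board below 0.04 m and height (world z) of pin_near between 0.06 and 0.25 m and height (world z) of pin_far between 0.06 and 0.25 m and angle between pin's own x axis and vertical between 1.36 and 1.78 rad and contact force between the fingers and pin above 1 N and contact force between pin and board below 0.05 N and contact force between pin and box below 0.05 N and contact force between pin and jar below 0.05 N and contact force between pin and mug below 0.05 N and contact force between pin and apple_a below 0.05 N and contact force between pin and apple_b below 0.05 N and linear speed of pin below 0.03 m/s); the arm keeps its last pose, push and grip.
It fails at once if an apple, the jar or the mug is shifted by more than 30 mm or knocked over (distance of any of apple_a, apple_b, jar, mug from where it was at the start of the episode above 0.03 m or angle between any of apple_a, apple_b, jar, mug's own z axis and vertical above 0.5 rad).
It also fails if it takes over 48 s, if anything falls off the work surface, if the arm or the gripper's body presses on something with over 40 N, if the wrist force passes 120 N, or if a joint passes its speed limit or range.

### The arm

A 7-joint arm with a two-finger parallel gripper is mounted at the origin on the work surface. World frame = base frame: x ahead of the robot, y to its left, z up, the work surface at z = 0. Lengths are in m, angles in degrees, forces in N, time in s.
With the tool pointing down it reaches from about 0.35 to 0.9 m from the base axis. Payload 7.2 kg.
Tool frame: the origin (TCP) lies at the very end of the fingers, on their centre line; the grasp point (between the pads) lies 19 mm behind it; z points along the fingers, y is the line along which they close (so a half turn about z gives the same grasp; the last joint's range is limited). The gripper opens to 85 mm and grips with 20 to 120 N. Pads are 22 mm wide; open, the fingers measure 114 mm over their backs; the gripper's body (76 mm by 85 mm) begins 54 mm behind the grasp point. The pads swing forward as they close: fully open they stand 13 mm farther back than shut.
Start: joints at [-69.569, 23.554, -0.728, 91.456, 0.321, 64.991, -4.71], TCP at [0.258, 0.569, 0.231] pointing down, gripper open.
Joint ranges: [-169.25, 169.25], [-16.82, 113.86], [-84.01, 82.57], [7.8, 145.47], [-59.2, 239.2], [7.22, 106.19], [-163.78, 163.78]. Speed limits (degrees/s): [136.94, 136.94, 172.46, 172.46, 180, 180, 180].

### API

Orientations are given as [roll, pitch, yaw] about the fixed x, y, z axes, in that order (R = Rz(yaw) Ry(pitch) Rx(roll)).
In Python, from station import robot, imaging, order gives the robot as it stands.
- The arm moves only by the tool servo_tool, never from a script. Its arguments are lists of equal length, an entry for each row: "fingers": the closure, from 0 (fully open) to 1 (shut); "delta_pos": the shift along the tool's x, y, z as a fraction of full scale, a list of three; "twist": the turn about the tool's z as a fraction of full scale. In form: {"fingers": [fingers, ...], "delta_pos": [[dx, dy, dz], ...], "twist": [twist, ...]}. A call has exactly 5 rows; each row is the pose to reach, as a shift and turn from the pose commanded when the call began, along the tool's axes at that moment; what a row does not reach only later rows make up. Full scale, the value 1, is 1 m for a shift and 45 degrees for a turn. A row lasts 1/8 s, in which the tool goes at most 62.5 mm and 10.7 degrees, less where a joint would pass 70% of its speed; a pose out of reach is approached as far as the arm can. A call with a number of a shift or a turn outside -1 to 1 is refused whole. A call with a gripper value outside its range is refused whole. The fingers move at their own pace and stop on an object; "grip_force" is the grip in N (left out, the last holds). Time passes only in rows, so rows that repeat a pose let the fingers close, or fill a call up. It gives the time, the measured TCP pose, the force, the opening and the grip force at its end, in the units of the state.
- robot.observe(): the state, without advancing time (a new reading comes with each control period).
- imaging.snapshot(name): name is "scene" or "top"; returns a dict with "color" (384x512x3 uint8, red, green, blue), "z_map" (384x512 float32, m along the optical axis (not along the pixel's ray), 0 where there is no reading), "fovy" (degrees; the focal length in pixels is half the picture's height over the tangent of half this angle, whatever the lens; pixels are square), "cx", "cy" (the principal point, pixels), "T" (4x4, takes a point from camera to world coordinates). Camera axes: x right, y down, z forward; pixel columns grow to the right and rows downward; lengths in m; the calibration is good to about 2 mm. A picture is of the moment at which its call begins.
- order.sign_off(): hands the job in; it is judged then, once.
The state is a dict: "time": time; "joint_pos": joint angles; "joint_velocities": joint speeds; "joint_torque": joint torques, N m; "position": TCP position; "tool_rot": TCP orientation; "contact_force": force on the tool from outside, world axes, zero at the start; "ft_torque": the same for the moment, N m; "finger_gap": opening from 0.0 (shut) to 1.0 (fully open); "finger_force": force on a finger pad.
Only numpy, scipy, OpenCV 4.12 (cv2) and the standard library are available. Lean on these libraries where they do the work, as an engineer would, in place of code of your own. Each camera call takes 0.05 s, during which the arm holds its last target. There are 200 camera calls.

## Working session

There is one attempt and no reset: what is moved stays moved. The work goes in short steps, Python scripts to look and compute and a tool call to move; the robot and the scene stay as the last step left them, time stands still between calls to the robot, and variables do not carry over. Pictures are saved under pics/ and viewed, at most 10 in all, crops included, and the job is handed in when it is done.

Besides the shell and the picture viewer there is one more tool, called after "Call:" as name([rows], argument=value, ...), one row to a line, values as JSON. servo_tool: Moves the arm, as the interface text tells. Shift numbers are shares of 1 m and turn numbers shares of 45 degrees, none past 1 either way. Its arguments: {"type":"object","properties":{"fingers":{"type":"array"},"delta_pos":{"type":"array"},"twist":{"type":"array"},"grip_force":{"type":"number"}},"required":["fingers","delta_pos","twist"]}

```bash
mkdir -p pics; cat > h.py <<'E'
import numpy as np, cv2
from station import robot, imaging, order
def snap(n):
    s=imaging.snapshot(n); np.savez(f'{n}.npz',**s); return s
def P(s,u,v):
    z=float(s['z_map'][int(round(v)),int(round(u))]); f=s['color'].shape[0]/2/np.tan(np.radians(float(s['fovy']))/2)
    return (s['T']@[(u-s['cx'])/f*z,(v-s['cy'])/f*z,z,1])[:3]
def cloud(s):
    z=s['z_map'];f=z.shape[0]/2/np.tan(np.radians(float(s['fovy']))/2)
    v,u=np.mgrid[:z.shape[0],:z.shape[1]]
    c=np.stack([(u-s['cx'])/f*z,(v-s['cy'])/f*z,z,np.ones_like(z)],-1)
    return (c@s['T'].T)[...,:3]
def save(s,n,x=1.5): cv2.imwrite(f'pics/{n}.png',cv2.resize(s['color'][...,::-1],None,fx=x,fy=x,interpolation=cv2.INTER_CUBIC))
E
python3 - <<'E'
from h import *
o=robot.observe();print(o)
for n in('scene','top'):
    s=snap(n);save(s,n);print(n,s['fovy'],s['cx'],s['cy'],np.round(s['T'],3).tolist())
E
```

```text
{'time': 0.0, 'joint_pos': array([-69.56901075,  23.60050236,  -0.72693885,  91.50594997,
         0.32061988,  64.99255242,  -4.70983325]), 'joint_velocities': array([-0.03477545, -0.01139698,  0.10218772, -0.06534114,  0.06044697,
        0.0137434 , -0.01926465]), 'joint_torque': array([ 1.01062287e-03, -6.00634289e+01,  6.82090223e-01, -2.99404460e+01,
        1.36960603e-02,  1.09271921e-02, -3.51623839e-05]), 'position': array([0.25741484, 0.56894981, 0.23043437]), 'tool_rot': array([-1.79903304e+02,  7.26828547e-03,  1.55661357e+02]), 'contact_force': array([-0.73312793,  0.51966036,  0.39382627]), 'ft_torque': array([-0.0434423 ,  0.0271777 ,  0.00441648]), 'finger_force': 0.0, 'finger_gap': 1.0029696224878515}
scene 51.208587354800436 255.01552755677275 191.7492025180119 [[-0.498, 0.711, -0.496, 1.233], [0.867, 0.406, -0.288, 0.367], [-0.003, -0.573, -0.819, 1.158], [0.0, 0.0, 0.0, 1.0]]
top 48.12536236484965 256.8971051543353 188.53231165199585 [[-0.01, -0.988, 0.156, 0.328], [-1.0, 0.008, -0.016, 0.014], [0.015, -0.157, -0.988, 1.497], [0.0, 0.0, 0.0, 1.0]]
```

View pics/top.png

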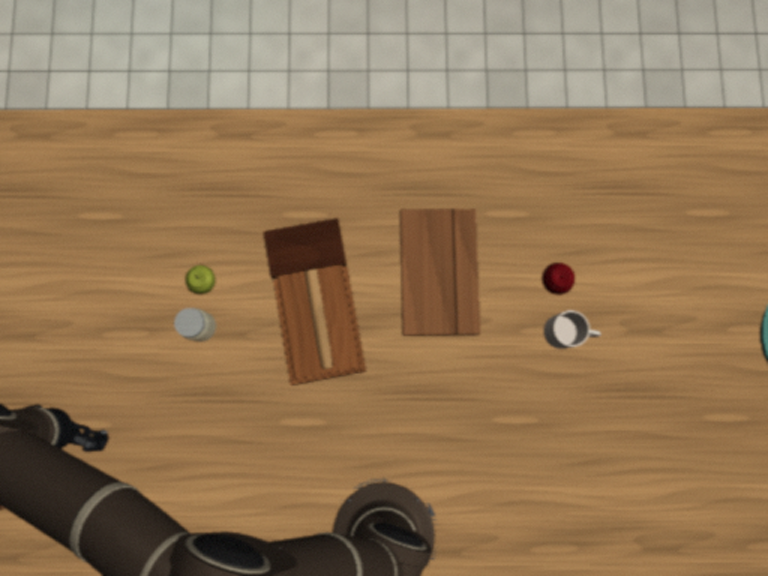

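View pics/scene.png

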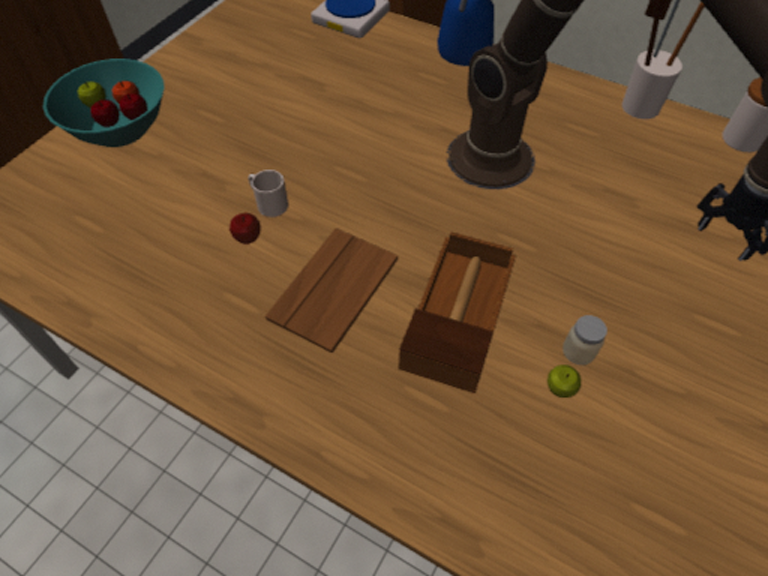

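The top view shows the box turned roughly 10°, with the pin from (310,268) to (327,368) in enlarged pixels and the board at (440,272). The jar and green apple are on the left, and the mug and red apple are on the right. In the scene view the pin's hidden end sits under the dark cover. Next I'll measure the poses.

```bash
python3 - <<'E'
from h import *
s=dict(np.load('top.npz'));c=cloud(s)
q=lambda u,v:np.round(P(s,u/1.5,v/1.5),4).tolist()
print('pin',[q(*p) for p in[(312,285),(319,320),(325,355)]])
print('board pts',[q(*p) for p in[(404,214),(471,214),(406,331),(475,331),(440,272)]])
# box: region points by height
X,Y,Z=c[...,0],c[...,1],c[...,2]
reg=np.zeros(Z.shape,bool);reg[int(210/1.5):int(390/1.5),int(255/1.5):int(370/1.5)]=1
m=reg&(Z>.03);r=cv2.minAreaRect(np.float32(c[m][:,:2]));print('box rect',r, cv2.boxPoints(r).tolist())
m=reg&(Z>.085);r=cv2.minAreaRect(np.float32(c[m][:,:2]));print('cover',r,np.median(Z[m]))
reg[:]=0;reg[int(200/1.5):int(345/1.5),int(392/1.5):int(490/1.5)]=1
m=reg&(Z>.012)&(Z<.03);r=cv2.minAreaRect(np.float32(c[m][:,:2]));print('board',r,np.median(Z[m]))
# pin axis fit: bright ridge between
hsv=cv2.cvtColor(s['color'],cv2.COLOR_RGB2HSV)
reg[:]=0;reg[int(270/1.5):int(370/1.5),int(300/1.5):int(335/1.5)]=1
m=reg&(hsv[...,2]>140)&(Z>.03)&(Z<.05);p=c[m];print(len(p),cv2.fitLine(np.float32(p[:,:2]),cv2.DIST_HUBER,0,.01,.01).ravel(),p[:,0].min(),p[:,0].max(),p[:,2].max())
E
```

```text
pin [[0.5545, 0.157, 0.0445], [0.4746, 0.1407, 0.0433], [0.3959, 0.1269, 0.0425]]
board pts [[0.7262, -0.0561, 0.0196], [0.7282, -0.2163, 0.0083], [0.4502, -0.0567, 0.0161], [0.4488, -0.2157, 0.0156], [0.5871, -0.1382, 0.0168]]
box rect ((0.49975234270095825, 0.14032527804374695), (0.38306230306625366, 0.18755951523780823), 10.314990997314453) [[0.29452449083328247, 0.19829389452934265], [0.32810884714126587, 0.013765670359134674], [0.704980194568634, 0.08235666155815125], [0.6713958382606506, 0.2668848931789398]]
cover ((0.49889200925827026, 0.141494482755661), (0.3899420201778412, 0.17283350229263306), 12.888527870178223) 0.09002836185507535
board ((0.591313362121582, -0.13485723733901978), (0.3004872798919678, 0.1803431212902069), 0.23866768181324005) 0.017715179685225735
332 [0.9844939  0.17541866 0.4833468  0.13994534] 0.37142852738469756 0.5907010379464863 0.0495744869061836
```

```bash
python3 - <<'E'
from h import *
s=dict(np.load('top.npz'))
c=s['color'][140:262,170:250,::-1];cv2.imwrite('pics/crop.png',cv2.resize(c,None,fx=4.9,fy=4.9,interpolation=cv2.INTER_CUBIC))
C=cloud(s)
# heights along box middle line and cover
d=np.array([.9845,.1754]);n=np.array([-.1754,.9845]);p0=np.array([.5,.1429])
xy=C[...,:2]-p0;a=xy@d;b=xy@n;Z=C[...,2]
m=(abs(b)<.004)&(abs(a)<.25)
o=np.argsort(a[m]);print(np.round(np.c_[a[m][o],Z[m][o]][::2],3).tolist())
for av in(-.05,0,.05):
    m=(abs(a-av)<.003)&(abs(b)<.12);o=np.argsort(b[m]);print(np.round(np.c_[b[m][o],Z[m][o]],3).tolist()[::2])
E
```

```text
[[-0.249, -0.001], [-0.246, -0.005], [-0.243, -0.001], [-0.24, -0.005], [-0.237, -0.006], [-0.236, -0.001], [-0.233, -0.006], [-0.23, -0.007], [-0.226, -0.003], [-0.223, 0.001], [-0.22, -0.006], [-0.218, 0.0], [-0.215, -0.004], [-0.212, -0.006], [-0.209, -0.001], [-0.205, 0.005], [-0.202, -0.001], [-0.199, 0.001], [-0.198, 0.001], [-0.195, 0.002], [-0.191, 0.002], [-0.188, 0.002], [-0.185, -0.003], [-0.181, 0.0], [-0.178, 0.001], [-0.175, 0.004], [-0.171, 0.005], [-0.168, -0.001], [-0.165, -0.003], [-0.161, 0.002], [-0.158, 0.003], [-0.157, 0.005], [-0.155, 0.08], [-0.151, 0.07], [-0.149, 0.076], [-0.148, 0.08], [-0.141, 0.011], [-0.14, 0.014], [-0.136, 0.013], [-0.133, 0.006], [-0.13, 0.029], [-0.127, 0.038], [-0.124, 0.037], [-0.121, 0.035], [-0.117, 0.037], [-0.117, 0.044], [-0.114, 0.038], [-0.111, 0.047], [-0.107, 0.04], [-0.103, 0.032], [-0.101, 0.043], [-0.099, 0.041], [-0.096, 0.037], [-0.094, 0.04], [-0.093, 0.04], [-0.09, 0.047], [-0.086, 0.041], [-0.083, 0.047], [-0.079, 0.037], [-0.077, 0.041], [-0.075, 0.038], [-0.073, 0.039], [-0.069, 0.044], [-0.066, 0.045], [-0.062, 0
[... 3888 characters left out ...]
], [-0.045, 0.014], [-0.041, 0.011], [-0.037, 0.008], [-0.033, 0.009], [-0.03, 0.015], [-0.026, 0.004], [-0.023, 0.007], [-0.02, 0.014], [-0.015, 0.006], [-0.012, 0.007], [-0.009, 0.013], [-0.007, 0.035], [-0.004, 0.035], [-0.001, 0.038], [0.002, 0.039], [0.009, 0.04], [0.013, 0.041], [0.017, 0.036], [0.023, 0.011], [0.026, 0.01], [0.029, 0.014], [0.033, 0.009], [0.037, 0.006], [0.044, 0.008], [0.047, 0.01], [0.051, 0.012], [0.054, 0.012], [0.058, 0.008], [0.062, 0.011], [0.066, 0.009], [0.069, 0.01], [0.072, 0.014], [0.079, 0.011], [0.08, 0.029], [0.081, 0.045], [0.083, 0.053], [0.087, 0.053], [0.09, 0.053], [0.099, -0.004], [0.103, -0.004], [0.109, -0.001], [0.112, 0.001], [0.117, -0.001]]
```

View pics/crop.png

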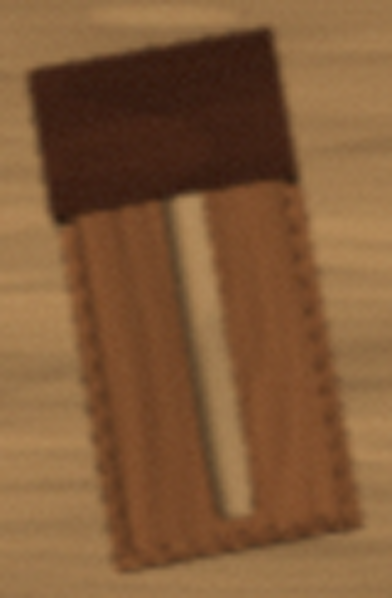

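```bash
cat >> h.py <<'E'
from scipy.spatial.transform import Rotation as R
def go(x,y,z,yaw=None):
    o=robot.observe();M=R.from_euler('xyz',o['tool_rot'],degrees=True)
    d=M.inv().apply(np.array([x,y,z])-o['position'])
    print('t',o['time'],'pos',np.round(o['position'],4),'rot',np.round(o['tool_rot'],2),'d',np.round(d,4),'twist',None if yaw is None else round(-((yaw-o['tool_rot'][2]+180)%360-180)/45,4))
E
python3 -c "
from h import *
go(.5166,.1525,.16,190.1)"
```

```text
t 0.1 pos [0.2574 0.569  0.2306] rot [-1.7992e+02  1.0000e-02  1.5566e+02] d [-0.4078 -0.2726  0.071 ] twist -0.7654
```

Call:
servo_tool([
  [-0.05,-0.033,0],
  [-0.1,-0.067,0],
  [-0.15,-0.1,0],
  [-0.2,-0.133,0],
  [-0.25,-0.167,0],
], fingers=[0,0,0,0,0], twist=[-0.1,-0.25,-0.45,-0.65,-0.765], grip_force=40)

```text
time: 0.72
position: [0.4173, 0.3124, 0.2312]
tool_rot: [180.0, -0.0, -169.7]
contact_force: [0.3, 1.0, -0.2]
finger_gap: 0.999
finger_force: 0.0
```

```bash
python3 -c "
from h import *
go(.5166,.1525,.16,190.1)"
```

```text
t 0.725 pos [0.4173 0.3124 0.2312] rot [ 1.8000e+02 -1.0000e-02 -1.6968e+02] d [-0.0691 -0.1751  0.0711] twist 0.0048
```

Call:
servo_tool([
  [-0.02,-0.05,0],
  [-0.04,-0.1,0],
  [-0.06,-0.15,0.02],
  [-0.069,-0.175,0.05],
  [-0.069,-0.175,0.071],
], fingers=[0,0,0,0,0], twist=[0.005,0.005,0.005,0.005,0.005])

```text
time: 1.35
position: [0.5157, 0.1508, 0.1588]
tool_rot: [-179.9, -0.1, -170.4]
contact_force: [-0.2, 0.5, -0.7]
finger_gap: 1.0
finger_force: 0.0
```

```bash
python3 - <<'E'
from h import *
go(.5166,.1525,.013,190.1)
s=snap('scene');cv2.imwrite('pics/s2.png',cv2.resize(s['color'][130:290,230:380,::-1],None,fx=3.7,fy=3.7,interpolation=cv2.INTER_CUBIC))
E
```

```text
t 1.35 pos [0.5157 0.1508 0.1588] rot [-1.7992e+02 -6.0000e-02 -1.7040e+02] d [-0.0013  0.0017  0.1458] twist -0.0112
```

View pics/s2.png

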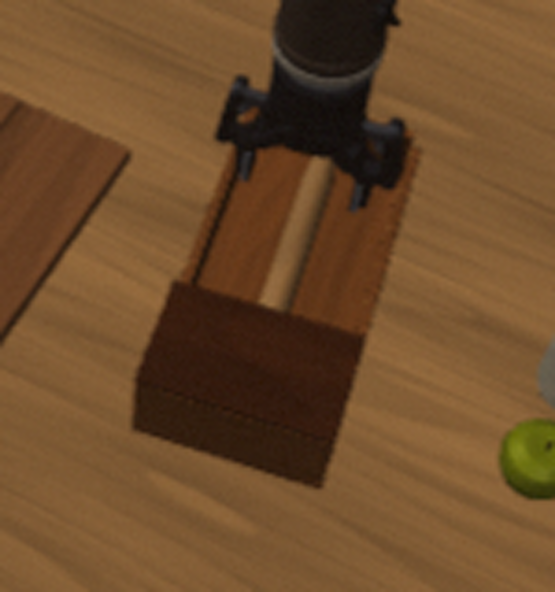

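The open fingers sit on either side of the pin in the crop, at (245,165) and (358,195), with the pin between them at about (310,190). I'll descend and close.

Call:
servo_tool([
  [-0.001,0.001,0.04],
  [-0.001,0.001,0.08],
  [-0.001,0.001,0.115],
  [-0.001,0.001,0.135],
  [-0.001,0.001,0.144],
], fingers=[0,0,0,0,0], twist=[-0.01,-0.01,-0.01,-0.01,-0.01])

```text
time: 2.02
position: [0.5153, 0.1554, 0.0154]
tool_rot: [-180.0, -0.1, -169.7]
contact_force: [-0.0, 0.1, 0.7]
finger_gap: 1.001
finger_force: 0.0
```

Call:
servo_tool([
  [0,0,0],
  [0,0,0],
  [0,0,0],
  [0,0,0],
  [0,0,0],
], fingers=[0.3,0.6,1,1,1], twist=[0,0,0,0,0])

```text
time: 2.65
position: [0.5176, 0.1508, 0.0181]
tool_rot: [-179.8, 0.1, -169.9]
contact_force: [-0.1, -13.0, 12.8]
finger_gap: 0.335
finger_force: 38.7
```

Call:
servo_tool([
  [0,0,0],
  [0,0,0],
  [0,0,0],
  [0,0,0],
  [0,0,0],
], fingers=[1,1,1,1,1], twist=[0,0,0,0,0])

```text
time: 3.28
position: [0.5176, 0.1508, 0.0181]
tool_rot: [-179.8, 0.1, -169.9]
contact_force: [0.6, -12.9, 13.1]
finger_gap: 0.335
finger_force: 38.7
```

Call:
servo_tool([
  [0,0,-0.006],
  [0,0,-0.014],
  [0,0,-0.022],
  [0,0,-0.03],
  [0,0,-0.036],
], fingers=[1,1,1,1,1], twist=[0,0,0,0,0], grip_force=25)

```text
time: 3.9
position: [0.516, 0.1555, 0.053]
tool_rot: [180.0, 0.0, -169.7]
contact_force: [0.4, 0.7, -1.9]
finger_gap: 0.337
finger_force: 37.3
```

Call:
servo_tool([
  [0,0,-0.006],
  [0,0,-0.012],
  [0,0,-0.018],
  [0,0,-0.024],
  [0,0,-0.028],
], fingers=[1,1,1,1,1], twist=[0,0,0,0,0])

```text
time: 4.53
position: [0.5161, 0.1552, 0.0806]
tool_rot: [180.0, 0.0, -169.7]
contact_force: [1.3, -0.5, -7.3]
finger_gap: 0.335
finger_force: 36.8
```

```bash
python3 - <<'E'
from h import *
go(.5166,.1525,.08,190.1)
s=snap('scene');cv2.imwrite('pics/s3.png',cv2.resize(s['color'][130:290,230:380,::-1],None,fx=3.7,fy=3.7,interpolation=cv2.INTER_CUBIC))
E
```

```text
t 4.525 pos [0.5161 0.1552 0.0806] rot [ 1.8000e+02  2.0000e-02 -1.6969e+02] d [-0.     -0.0028  0.0006] twist 0.0048
```

View pics/s3.png

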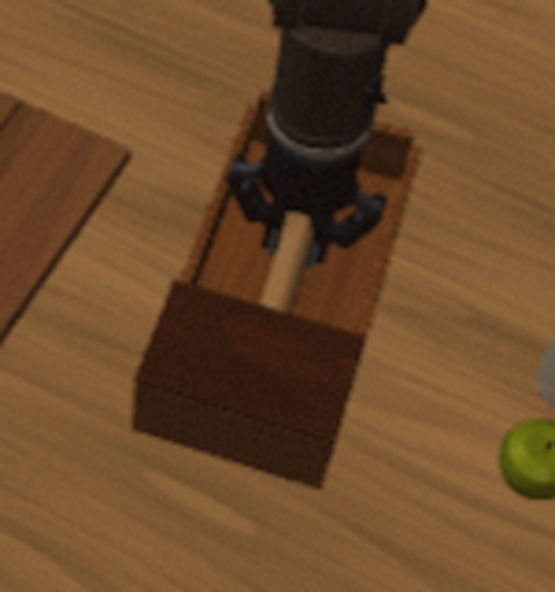

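The pin is up and runs from the gripper at (295,220) down under the cover at (275,305). I'll check its slope by depth.

```bash
cat >> h.py <<'E'
def pinpts(n,c0,yaw,zr,w=.02,half=.2):
    s=snap(n);C=cloud(s);d=np.array([np.cos(yaw),np.sin(yaw)]);nn=np.array([-d[1],d[0]])
    xy=C[...,:2]-c0;a=xy@d;b=xy@nn;Z=C[...,2]
    col=s['color'].astype(int);m=(abs(b)<w)&(abs(a)<half)&(Z>zr[0])&(Z<zr[1])&(col[...,0]>120)&(col[...,0]-col[...,2]>30)
    for e in np.arange(-half,half,.02):
        k=m&(a>=e)&(a<e+.02)
        if k.sum()>2: print(n,round(e+.01,3),k.sum(),'b',round(np.median(b[k]),4),'z',round(np.median(Z[k]),4),'zmax',round(np.percentile(Z[k],90),4))
E
python3 -c "
from h import *
for n in('top','scene'): pinpts(n,[.5166,.1525],np.radians(10.1),(.03,.3))"
```

```text
scene -0.01 32 b -0.0038 z 0.1059 zmax 0.1096
scene 0.01 34 b -0.0035 z 0.099 zmax 0.1031
scene 0.03 32 b -0.0038 z 0.0923 zmax 0.0957
scene 0.05 32 b -0.0033 z 0.086 zmax 0.0898
```

Near end is about 0.136 m high and the far end about 0.04 m high under the cover, so the slant condition is met. Next I'll draw it out.

Call:
servo_tool([
  [0.015,0,0],
  [0.035,0,0],
  [0.06,0,0],
  [0.085,0,0],
  [0.105,0,0],
], fingers=[1,1,1,1,1], twist=[0,0,0,0,0], grip_force=50)

```text
time: 5.3
position: [0.4113, 0.1361, 0.0807]
tool_rot: [180.0, 0.0, -169.7]
contact_force: [0.2, 0.8, -1.7]
finger_gap: 0.328
finger_force: 53.5
```

Call:
servo_tool([
  [0.015,0,0],
  [0.015,0,-0.02],
  [0.015,0,-0.06],
  [0.015,0,-0.1],
  [0.015,0,-0.13],
], fingers=[1,1,1,1,1], twist=[0,0,0,0,0])

```text
time: 5.92
position: [0.398, 0.1338, 0.2122]
tool_rot: [180.0, 0.1, -169.7]
contact_force: [0.6, -0.3, -1.4]
finger_gap: 0.326
finger_force: 53.6
```

```bash
python3 - <<'E'
from h import *
go(.591,-.135,.21,180)
s=snap('scene');cv2.imwrite('pics/s4.png',cv2.resize(s['color'][60:290,130:400,::-1],None,fx=2.6,fy=2.6,interpolation=cv2.INTER_CUBIC))
E
```

```text
t 5.925 pos [0.398  0.1338 0.2122] rot [ 1.7996e+02  1.3000e-01 -1.6970e+02] d [-0.1418 -0.299   0.0023] twist 0.229
```

View pics/s4.png

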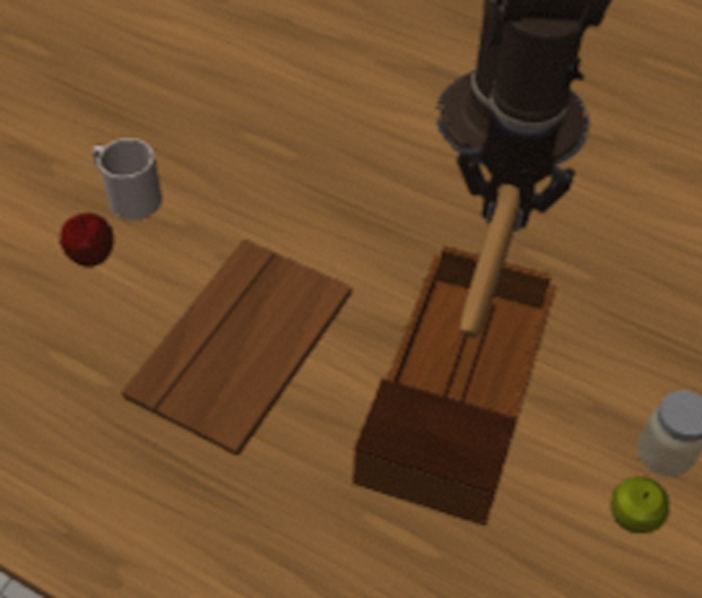

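The pin is clear of the box, running from (510,195) to (475,330) with its far end low. The board is centred at about (240,345). I'll move it over the board.

Call:
servo_tool([
  [-0.01,-0.03,0],
  [-0.03,-0.07,0],
  [-0.055,-0.12,0],
  [-0.08,-0.17,0],
  [-0.105,-0.22,0],
], fingers=[1,1,1,1,1], twist=[0.05,0.1,0.15,0.2,0.23])

```text
time: 6.6
position: [0.5414, -0.0653, 0.2104]
tool_rot: [180.0, 0.1, 179.9]
contact_force: [0.6, 0.8, -0.7]
finger_gap: 0.322
finger_force: 53.5
```

```bash
python3 - <<'E'
from h import *
go(.591,-.135,.10,180)
E
```

```text
t 6.6 pos [ 0.5414 -0.0653  0.2104] rot [1.7999e+02 6.0000e-02 1.7992e+02] d [-0.0496 -0.0697  0.1104] twist -0.0017
```

Call:
servo_tool([
  [-0.03,-0.04,0],
  [-0.045,-0.065,0.02],
  [-0.05,-0.07,0.05],
  [-0.05,-0.07,0.08],
  [-0.05,-0.07,0.11],
], fingers=[1,1,1,1,1], twist=[0,0,0,0,0])

```text
time: 7.22
position: [0.5903, -0.134, 0.0991]
tool_rot: [-180.0, 0.0, 179.9]
contact_force: [0.4, 0.6, -1.2]
finger_gap: 0.326
finger_force: 53.5
```

```bash
python3 - <<'E'
from h import *
go(.591,-.135,.024,180)
for n in('top','scene'): pinpts(n,[.591,-.135],0.,(.04,.3))
E
```

```text
t 7.225 pos [ 0.5903 -0.134   0.0991] rot [-1.8000e+02  1.0000e-02  1.7994e+02] d [-0.0007 -0.001   0.0751] twist -0.0014
scene -0.15 7 b -0.0039 z 0.1573 zmax 0.1588
scene -0.13 19 b -0.0013 z 0.1549 zmax 0.1606
scene -0.11 19 b -0.0034 z 0.1498 zmax 0.1553
scene -0.09 22 b -0.0022 z 0.1439 zmax 0.1487
scene -0.07 11 b 0.0005 z 0.1417 zmax 0.1426
scene -0.01 5 b -0.005 z 0.1172 zmax 0.1183
scene 0.01 25 b -0.0018 z 0.1138 zmax 0.118
scene 0.03 31 b -0.0021 z 0.1077 zmax 0.1119
scene 0.05 26 b -0.0016 z 0.1017 zmax 0.1048
scene 0.07 26 b -0.0031 z 0.0946 zmax 0.0998
scene 0.09 27 b -0.0017 z 0.088 zmax 0.0913
scene 0.11 25 b -0.0027 z 0.0809 zmax 0.0866
scene 0.13 23 b -0.0012 z 0.0764 zmax 0.079
scene 0.15 9 b -0.0026 z 0.0686 zmax 0.0719
```

Pin slope is about 18°, far end down. I'll press the far end onto the board to level it.

Call:
servo_tool([
  [0,0,0.015],
  [0,0,0.03],
  [0,0,0.04],
  [0,0,0.05],
  [0,0,0.058],
], fingers=[1,1,1,1,1], twist=[0,0,0,0,0], grip_force=30)

```text
time: 7.95
position: [0.5905, -0.1341, 0.042]
tool_rot: [-180.0, 0.0, 179.9]
contact_force: [-3.0, 0.6, 2.8]
finger_gap: 0.327
finger_force: 53.4
```

```bash
python3 - <<'E'
from h import *
go(.591,-.135,.03,180)
for n in('scene',): pinpts(n,[.591,-.135],0.,(.025,.3))
E
```

```text
t 7.95 pos [ 0.5905 -0.1341  0.042 ] rot [-1.8000e+02  1.0000e-02  1.7995e+02] d [-0.0005 -0.0009  0.012 ] twist -0.0012
scene -0.15 9 b -0.0018 z 0.0803 zmax 0.0831
scene -0.13 14 b -0.0044 z 0.0794 zmax 0.083
scene -0.11 18 b -0.0039 z 0.0789 zmax 0.0825
scene -0.09 18 b -0.0042 z 0.0764 zmax 0.0794
scene -0.07 7 b -0.0006 z 0.0765 zmax 0.0777
scene -0.01 5 b -0.0068 z 0.0642 zmax 0.0657
scene 0.01 19 b -0.0022 z 0.0645 zmax 0.0665
scene 0.03 23 b -0.0039 z 0.0586 zmax 0.0642
scene 0.05 22 b -0.0029 z 0.0583 zmax 0.0608
scene 0.07 23 b -0.0036 z 0.0535 zmax 0.0572
scene 0.09 22 b -0.0015 z 0.0521 zmax 0.0558
scene 0.11 22 b -0.0039 z 0.0487 zmax 0.0525
scene 0.13 23 b -0.0035 z 0.0443 zmax 0.0487
scene 0.15 15 b -0.0035 z 0.0423 zmax 0.0438
```

Call:
servo_tool([
  [0,0,0.003],
  [0,0,0.006],
  [0,0,0.009],
  [0,0,0.012],
  [0,0,0.012],
], fingers=[1,1,1,1,1], twist=[0,0,0,0,0])

```text
time: 8.62
position: [0.5904, -0.1339, 0.0301]
tool_rot: [180.0, -0.0, 180.0]
contact_force: [-3.0, 0.4, 3.3]
finger_gap: 0.333
finger_force: 53.4
```

Call:
servo_tool([
  [0,0,-0.01],
  [0,0,-0.03],
  [0,0,-0.055],
  [0,0,-0.075],
  [0,0,-0.085],
], fingers=[1,1,1,1,1], twist=[0,0,0,0,0], grip_force=60)

```text
time: 9.25
position: [0.5914, -0.1341, 0.1177]
tool_rot: [-180.0, 0.2, 180.0]
contact_force: [0.6, 0.0, -1.8]
finger_gap: 0.323
finger_force: 60.2
```

Call:
servo_tool([
  [0,0,0],
  [0,0,0],
  [0,0,0],
  [0,0,0],
  [0,0,0],
], fingers=[1,1,1,1,1], twist=[0,0,0,0,0])

```text
time: 9.88
position: [0.5904, -0.134, 0.115]
tool_rot: [180.0, -0.0, 180.0]
contact_force: [0.2, 0.9, -2.0]
finger_gap: 0.329
finger_force: 60.2
```

```bash
python3 - <<'E'
from h import *
go(.591,-.135,.115,180)
for n in('scene',): pinpts(n,[.591,-.135],0.,(.025,.3))
s=dict(np.load('scene.npz'));cv2.imwrite('pics/s5.png',cv2.resize(s['color'][60:290,130:400,::-1],None,fx=2.6,fy=2.6,interpolation=cv2.INTER_CUBIC))
E
```

```text
t 9.875 pos [ 0.5904 -0.134   0.115 ] rot [ 1.8000e+02 -3.0000e-02  1.7996e+02] d [-0.0006 -0.001  -0.    ] twist -0.0009
scene -0.15 7 b -0.0044 z 0.1459 zmax 0.1507
scene -0.13 14 b -0.0025 z 0.1486 zmax 0.1507
scene -0.11 20 b -0.0023 z 0.1486 zmax 0.1521
scene -0.09 17 b -0.0031 z 0.146 zmax 0.1486
scene -0.07 8 b -0.0023 z 0.143 zmax 0.1478
scene -0.01 4 b -0.005 z 0.1374 zmax 0.139
scene 0.01 21 b -0.0038 z 0.1363 zmax 0.138
scene 0.03 23 b -0.0015 z 0.1344 zmax 0.1368
scene 0.05 23 b -0.004 z 0.1322 zmax 0.1358
scene 0.07 24 b -0.0024 z 0.131 zmax 0.1335
scene 0.09 23 b -0.0054 z 0.1299 zmax 0.1319
scene 0.11 22 b -0.0036 z 0.1268 zmax 0.1304
scene 0.13 25 b -0.0038 z 0.1243 zmax 0.1284
scene 0.15 18 b -0.0024 z 0.1212 zmax 0.1236
```

View pics/s5.png

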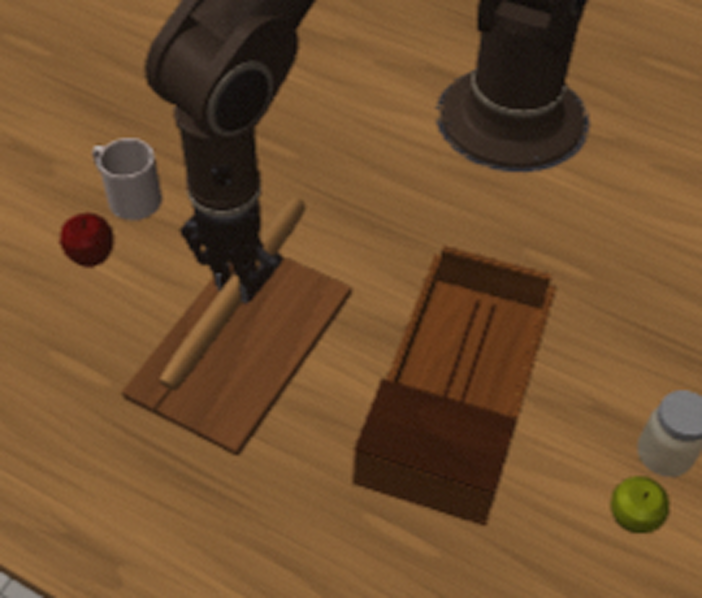

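The pin is level to about 5°, with both ends 0.1 to 0.14 m up, centred over the board and clear of everything. I'm handing it in.

```bash
python3 -c "
from h import *
print(order.sign_off())"
```

```text
the job is handed in; nothing more can be done
None
```

I handed the job in at about 10 s of the 48 s allowed: the gripper holds the pin (about 60 N) over the middle of the board, tilted about 5° with both ends 0.10–0.14 m up, touching nothing else, after drawing it out on the slant; the sign-off gave no verdict.

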